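Index the dowel-drilling jig to its second hole

TASK

Set the dowel jig up for drilling the second hole. The board has crept back: push it along its channel with the fingertips until its end is fully home against the jig's end stop. Hold the spring index button down while you push the drill guide by its upright tab out of its first station, and push it on to the second station, where the button springs fully up again and locks it. Only press and push: pick nothing up, and leave the other things on the bench alone.

Things in the scene. Friction and masses are not known exactly. Their poses are not given: they have to be found in the camera images.
- jig: Jig fixed to the bench; plywood base 142x180x12 mm. Origin on the bench top; jig x runs across the channel from lip to rail, y along it to the end stop, z up. In mm: rail (fence, carries the guide) x -11..29, y -62..80, top z 40; wooden lip x -69..-59, y -50..62, top z 22. The 48 mm channel between is centred on x -35, open at its -y end. Stop block y 60..74, top z 34.
- stop_face (a point): Centre of the end stop's face, at jig x -35, y 60, z 21.5 mm; axes as the jig. The board is home when its far end touches this face.
- board: Loose wooden board in the channel, 45 (x) x 120 (y, along the channel) x 19 mm, 50 to 95 g. Origin at the centre of its underside, z 12 mm; top z 31. It starts 20 to 45 mm short of the stop; push its near (-y) end towards jig +y. Home, its origin is 60 mm before the stop face (near end at jig y -60).
- drill_guide (a joint): Slide of the aluminium drill guide along jig +y, m: 0 first station, 0.032 second, hard end at 0.033. Drag about 2 to 4 N; stays where left. Its 6 mm plate lies on the rail (z 40..46 mm); at the first station the plate spans jig y -56..41, and its arm with the steel bushing (top z 52 mm) hangs over the board at y -38..6.
- tab_face (a point): Point on the face (looking to jig -y) of the guide's upright push tab, mid width, z 68 mm. The tab is 34 mm wide (jig x), 6 mm thick, z 46 to 78 mm, with a sloping brace behind it; it moves with the guide. At the first station the face is 19 mm in jig +y from the button's axis, 2 mm clear of the button's rim.
- index_button (a joint): Travel of the spring button, m: 0 up, 0.009 fully down (hard stop). Spring 3 N at first, 7 N fully down. Up, its collar locks the guide (2 mm play); the guide is free only with the button over 6 mm down. Once the guide has moved 4 mm with the button down, its plate keeps the button down by itself, until it springs up in the hole of the second station.
- button_top (a point): Centre of the top of the round black mushroom button, 34 mm across, 7 mm thick: z 63 mm up, 54 mm fully down. It stands at jig x 9, y -10 mm and does not move along the jig. A fingertip pressing on it close to the tab can push the tab along with its flank, sliding off the button on the way.
- glue_bottle: Bystander: small dropper bottle, 27 mm across, 55 mm tall, standing behind the jig. Origin at its foot.
- tape: Bystander: pocket tape measure, 42 x 81 x 66 mm, standing behind the jig. Origin under its centre.
- spare_block: Bystander: wooden offcut, 60 x 90 x 22 mm, lying in front of the jig. Origin under its centre.

How it is judged:
On the way:
1. the fingers hold the index button down while the guide leaves its first station (value of joint index_button above 0.006 m and contact force between the fingers and index_button above 0.5 N and value of joint drill_guide above 0.0025 m), for 0.02 s.
At the end, for the whole second after the job is handed in: The drill guide is locked at its second station (slid at least 29.5 mm, button within 1.5 mm of fully up), the board lies flat in the channel, its end within 2 mm of the stop, everything at rest (value of joint drill_guide above 0.0295 m and value of joint index_button below 0.0015 m and y of board in the frame of stop_face above -0.062 m and angle between the y axis of board and the y axis of jig, either way round below 0.05 rad and height (world z) of board below 0.014 m and linear speed of board below 0.01 m/s); the robot touches nothing.
It fails at once if the board is lifted more than 8 mm (height (world z) of board above 0.02 m).
It fails at once if the glue bottle is shifted more than 20 mm or tipped (distance of glue_bottle from where it was at the start of the episode above 0.02 m or angle between glue_bottle's own z axis and vertical above 0.5 rad).
It fails at once if the tape measure is shifted more than 20 mm (distance of tape from where it was at the start of the episode above 0.02 m).
It fails at once if the spare block is shifted more than 20 mm (distance of spare_block from where it was at the start of the episode above 0.02 m).
It also fails if it takes over 40 s, if anything falls off the work surface, if the arm or the gripper's body presses on something with over 40 N, if the wrist force passes 120 N, or if a joint passes its speed limit or range.

ROBOT

A 7-joint arm with a two-finger parallel gripper is mounted at the origin on the work surface; the furniture and walls round the work are solid. World frame = base frame: x ahead of the robot, y to its left, z up, the work surface at z = 0. Lengths are in m, angles in rad, forces in N, time in s.
With the tool pointing down it reaches from about 0.35 to 0.9 m from the base axis. Payload 8.1 kg.
Tool frame: the origin (TCP) lies midway between the tips of the shut fingers; the grasp point (between the pads) lies 19 mm behind it; z points along the fingers, y is the line along which they close (so a half turn about z gives the same grasp; the last joint's range is limited). The gripper opens to 85 mm and grips with 20 to 120 N. Pads are 22 mm wide; open, the fingers measure 114 mm over their backs; the gripper's body (76 mm by 85 mm) begins 54 mm behind the grasp point. The pads swing forward as they close: fully open they stand 13 mm farther back than shut.
Start: joints at [-1.314, 0.434, 0.025, 1.573, -0.012, 1.134, -0.075], TCP at [0.22, 0.585, 0.211] pointing down, gripper open.
Joint ranges: [-2.62, 2.62], [-0.44, 2.09], [-1.27, 1.32], [0.08, 2.57], [-1.32, 4.46], [0.12, 2], [-2.74, 2.74]. Speed limits (rad/s): [2.22, 2.22, 3.01, 3.01, 3.14, 3.14, 3.14].

INTERFACE

Orientations are given as a unit quaternion [x, y, z, w].
In Python, from station import r gives the robot as it stands.
- The arm moves only by the shell command python3 -m crank 'ROWS' [OPENING] [FORCE]. ROWS is JSON, a list of rows, each a list of 4 numbers: the shift along the tool's x, y, z in mm, then the turn about the tool's z in units of 6 degrees (1.0 is 6 degrees). In form: [[dx, dy, dz, yaw], ...]. A call has 1 to 5 rows; each row is the pose to reach, as a shift and turn from the pose commanded when the call began, along the tool's axes at that moment; what a row does not reach only later rows make up. A row lasts 1/10 s, in which the tool goes at most 50 mm and 8.59 degrees, less where a joint would pass 70% of its speed; a pose out of reach is approached as far as the arm can. A call with a gripper value outside its range is refused whole. OPENING is the finger opening in mm, from 0 to 85.4, set as the call begins (- or left out, the last holds). The fingers move at their own pace and stop on an object; FORCE is the grip in N (left out, the last holds). Time passes only in rows, so rows that repeat a pose let the fingers close. It gives the time, the measured TCP pose, the force, the opening and the grip force at its end, in the units of the state.
- r.observe(): the state, without advancing time (a new reading comes with each control period).
- r.grab_frame(name): name is "scene" or "top"; returns (picture, depth): 420x560x3 uint8, blue, green, red; 420x560 float32, m along the optical axis (not along the pixel's ray), 0 where there is no reading.
- r.camera_params(name): a dict with "fx", "fy", "cx", "cy" (pixels), "D" ([k1, k2, p1, p2, k3] as OpenCV has them; the pictures are not rectified), "R" (3x3) and "t" (3): a world point X has camera coordinates R X + t. Camera axes: x right, y down, z forward; pixel columns grow to the right and rows downward; lengths in m; the calibration is good to about 2 mm. A picture is of the moment at which its call begins. camera_params takes no time and is no camera call.
- r.sign_off(): hands the job in; it is judged then, once.
The state is a dict: "clock": time; "joints": joint angles; "dq": joint speeds; "tau": joint torques, N m; "eef_pos": TCP position; "tool_rot": TCP orientation; "wrist_force": force on the tool from outside, world axes, zero at the start; "moment": the same for the moment, N m; "gripper_width": finger opening in m; "grasp_force": force on a finger pad.
Only numpy, scipy, OpenCV 4.12 (cv2) and the standard library are available. Lean on these libraries where they do the work, as an engineer would, in place of code of your own. Each camera call takes 0.05 s, during which the arm holds its last target. There are 200 camera calls.

## Working session

There is one attempt and no reset: what is moved stays moved. The work goes in short steps, Python scripts to look and compute and a shell command to move; the robot and the scene stay as the last step left them, time stands still between calls to the robot, and variables do not carry over. Pictures are saved under pics/ and viewed, at most 13 in all, crops included, and the job is handed in when it is done.

```bash
mkdir -p pics; ls
python3 - <<'E'
from station import r
import cv2,numpy as np
for n in ("scene","top"):
    p,d=r.grab_frame(n); cv2.imwrite(f"pics/{n}0.png",p); np.savez(f"pics/{n}0.npz",p=p,d=d)
    c=r.camera_params(n); print(n,c)
print(r.observe())
E
```

```text
pics
scene {'fx': 515.8317874239166, 'fy': 515.8317874239166, 'cx': 279.8755422718319, 'cy': 204.55784284919844, 'D': array([-0.17147077,  0.        ,  0.        ,  0.        ,  0.        ]), 'R': array([[-0.60477838, -0.79638349, -0.0040555 ],
       [-0.49177232,  0.37745063, -0.7846598 ],
       [ 0.62642086, -0.4725509 , -0.61991334]]), 't': array([0.40202725, 0.32894523, 0.67151468])}
top {'fx': 492.51384110021655, 'fy': 492.51384110021655, 'cx': 278.6894438014909, 'cy': 214.31096305012193, 'D': array([-0.15256812,  0.        ,  0.        ,  0.        ,  0.        ]), 'R': array([[-0.02615839, -0.99965709,  0.00119791],
       [-0.99199891,  0.0258099 , -0.12357994],
       [ 0.12350665, -0.00442098, -0.9923339 ]]), 't': array([0.06073384, 0.59454769, 1.06033737])}
{'clock': 0.1, 'joints': array([-1.31354882,  0.43517781,  0.02496293,  1.57398798, -0.0115592 ,
        1.13399011, -0.07508195]), 'dq': array([-0.00081982, -0.00154313,  0.00143955, -0.00216308, -0.00208232,
       -0.00132244,  0.00061518]), 'tau': array([ 2.67749245e-03, -6.71754956e+01,  1.02810223e+00, -3.16901529e+01,
        1.57971756e-02,  7.28980362e-03, -2.60961701e-05]), 'eef_pos': array([0.21997512, 0.58450789, 0.21029614]), 'tool_rot': array([ 1.78966427e-01,  9.83854926e-01, -7.08127242e-04, -4.64289909e-05]), 'wrist_force': array([-0.25265269,  0.08877237, -0.11906831]), 'moment': array([-0.03667843, -0.01406435,  0.00408187]), 'grasp_force': 0.0, 'gripper_width': 0.084894971424826}
```

View pics/top0.png

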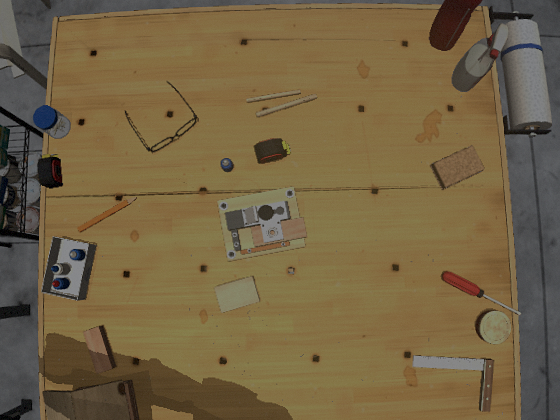

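View pics/scene0.png

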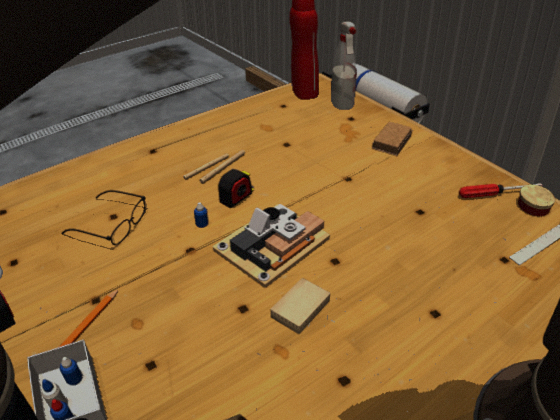

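The top view shows the jig at about px (262,223). The board sticks out to the right, so jig +y is roughly world +y. The tab is left of the button at (267,212), the bottle at (227,164), the tape at (270,151) and the spare block at (237,294). I'll measure these more closely.

```bash
cat > h.py <<'E'
import numpy as np,cv2
from station import r
def ray(n,uv,z):
    c=r.camera_params(n);K=np.array([[c['fx'],0,c['cx']],[0,c['fy'],c['cy']],[0,0,1]])
    q=cv2.undistortPoints(np.array(uv,float).reshape(-1,1,2),K,c['D']).reshape(-1,2)
    R=np.array(c['R']);t=np.array(c['t']);o=-R.T@t
    d=np.c_[q,np.ones(len(q))]@R
    return o+d*((z-o[2])/d[:,2])[:,None]
E
python3 - <<'E'
from h import *
p=np.load("pics/top0.npz")['p']
cr=p[180:270,205:325]; hsv=cv2.cvtColor(cr,cv2.COLOR_BGR2HSV)
cv2.imwrite("pics/crop0.png",cv2.resize(cr,None,fx=6.5,fy=6.5,interpolation=cv2.INTER_CUBIC))
s=np.load("pics/scene0.npz")['p'][195:285,205:335]
cv2.imwrite("pics/crop1.png",cv2.resize(s,None,fx=6,fy=6,interpolation=cv2.INTER_CUBIC))
E
```

```text
(no output)
```

View pics/crop0.png

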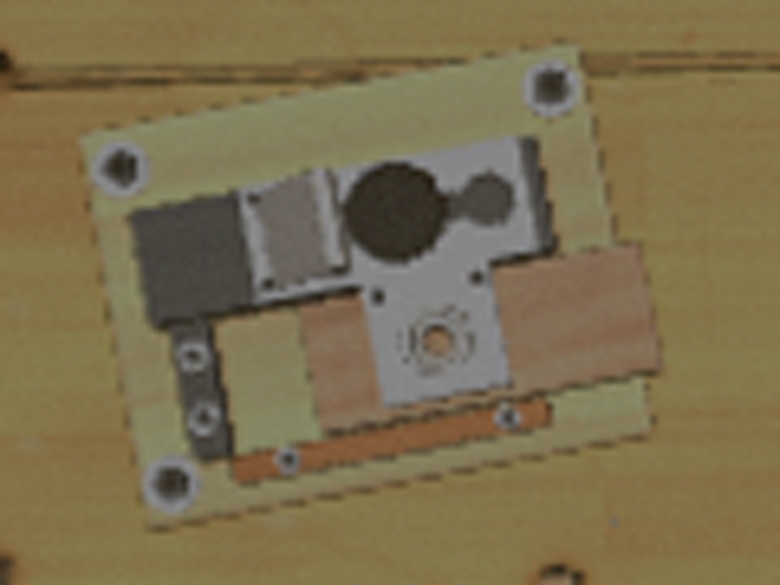

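View pics/crop1.png

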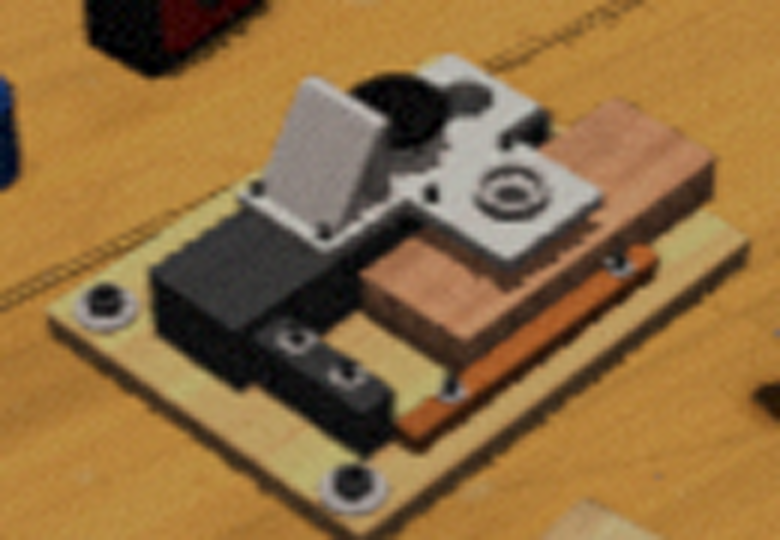

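The top crop shows the button centre at (395,212), the rail +y end corners at (132,213) and (160,325), and the board's near end from (640,242) to (660,370). The tab face is at about x 335. Next I fit the jig pose from known features.

```bash
cat >> h.py <<'E'
def top(pts,z): return ray("top",(np.array(pts,float)+.5)/6.5-.5+[205,180],z/1e3)[:,:2]
def fit(J,W):
    J=np.array(J)/1e3; a=J-J.mean(0); b=W-W.mean(0)
    th=np.arctan2((a[:,0]*b[:,1]-a[:,1]*b[:,0]).sum(),(a*b).sum())
    R=np.array([[np.cos(th),-np.sin(th)],[np.sin(th),np.cos(th)]]); t=W.mean(0)-R@J.mean(0)
    return th,R,t,(J@R.T+t-W)*1e3
E
python3 - <<'E'
from h import *
L=[((395,212),63,(9,-10)),((132,213),40,(29,80)),((160,325),40,(-11,80)),((550,425),22,(-69,-50)),((236,482),22,(-69,62)),((548,400),22,(-59,-50)),((527,137),46,(29,-56)),((430,340),52,None)]
L=[l for l in L if l[2]]
W=np.vstack([top([u],z) for u,z,_ in L])
th,R,t,res=fit([l[2] for l in L],W); print(th,t);print(res.round(1))
B=(top([(640,242),(660,370),(300,308),(320,435)],31)-t)@R*1e3; print("board jig",B.round(1))
base=(top([(82,137),(578,45),(150,527),(650,432)],12)-t)@R*1e3; print(base.round(1))
# tool yaw
from scipy.spatial.transform import Rotation as Ro
s=r.observe();M=Ro.from_quat(s['tool_rot']).as_matrix();print(M.round(3)); print("tool y in deg",np.degrees(np.arctan2(M[1,1],M[0,1])),"jig x deg",np.degrees(th))
J=lambda x,y:(R@np.array([x,y])/1e3+t).round(4)
print("board near",J(-35,B[:2,1].mean()),"button",J(9,-10))
# bystanders in jig frame
for n,u in dict(bottle=(227,164),tape=(270,151),spare=(237,294)).items():print(n,((ray("top",[u],.04)[:,:2]-t)@R*1e3).round())
E
```

```text
0.15167458733013356 [0.58767483 0.08130866]
[[ 0.  -1.4]
 [ 1.2 -0.1]
 [ 0.4  3. ]
 [-0.9 -2. ]
 [-0.9  0.1]
 [ 0.3 -0.9]
 [-0.1  1.3]]
board jig [[-11.8 -89.7]
 [-56.4 -88.4]
 [-13.6  29.4]
 [-57.8  30.1]]
[[ 61.7  95.6]
 [ 63.1 -82.4]
 [-77.7  94.6]
 [-75.8 -82.4]]
[[-0.936  0.352 -0.   ]
 [ 0.352  0.936 -0.001]
 [-0.    -0.001 -1.   ]]
tool y in deg 69.3808624596539 jig x deg 8.690313713405082
board near [ 0.5665 -0.012 ] button [0.5981 0.0728]
bottle [[136.  58.]]
tape [[148. -43.]]
spare [[-155.   84.]]
```

```bash
cat >> h.py <<'E'
from scipy.spatial.transform import Rotation as Ro
TH=0.1517;T0=np.array([0.5877,0.0813])
RJ=np.array([[np.cos(TH),-np.sin(TH)],[np.sin(TH),np.cos(TH)]])
def go(*goals):
    s=r.observe();M=Ro.from_quat(s['tool_rot']).as_matrix();p=s['eef_pos']
    print("t",s['clock'].round(2) if hasattr(s['clock'],'round') else s['clock'],"jig",((p[:2]-T0)@RJ*1e3).round(1),"z",round(p[2]*1e3,1),"F",(s['wrist_force'][:2]@RJ).round(1),s['wrist_force'][2].round(1))
    print("yaw units to go",round((np.degrees(np.arctan2(M[1,1],M[0,1])-TH))/6,2), "tilt",M[:,2].round(3))
    for x,y,z in goals:
        w=np.r_[RJ@np.array([x,y])/1e3+T0,z/1e3]
        print((x,y,z),"->",((w-p)@M*1e3).round(1))
E
python3 -m crank '[[0,0,0,1.4],[0,0,0,2.8],[0,0,0,4.2],[0,0,0,5.6],[0,0,0,7]]' 0 40; python3 -m crank '[[0,0,0,1.4],[0,0,0,2.8],[0,0,0,3.1]]'; python3 -c "
from h import *
go((-35,-115,150),(-35,-115,80))"
```

```text
clock: 0.6
eef_pos: [0.22, 0.5847, 0.2106]
tool_rot: [0.522, 0.853, -0.0, 0.0]
wrist_force: [-0.9, 0.5, -0.3]
gripper_width: 0.0124
grasp_force: 0.0
clock: 0.9
eef_pos: [0.2198, 0.5847, 0.2106]
tool_rot: [0.652, 0.758, -0.0, 0.0]
wrist_force: [-1.1, 0.5, 0.0]
gripper_width: -0.0003
grasp_force: 0.0
t 0.9 jig [-287.5  553.3] z 210.6 F [-1.   0.7] 0.0
yaw units to go -0.02 tilt [-0.    -0.001 -1.   ]
(-35, -115, 150) -> [-667.8  253.7   61.1]
(-35, -115, 80) -> [-667.7  253.7  131.1]
```

```bash
python3 -m crank '[[-45,17,0,0],[-90,34,0,0],[-135,51,0,0],[-180,68,0,0],[-225,85,0,0]]' >/dev/null; python3 -m crank '[[-45,17,0,0],[-90,34,0,0],[-135,51,0,0],[-180,68,0,0],[-225,85,0,0]]'>/dev/null;  python3 -m crank '[[-45,17,0,0],[-90,34,0,0],[-135,51,0,0],[-180,68,0,0],[-215,83,0,0]]'; python3 -c "
from h import *
go((-35,-115,150),(-35,-115,80),(-35,-115,22))"
```

```text
clock: 2.4
eef_pos: [0.5723, -0.0367, 0.211]
tool_rot: [0.65, 0.76, -0.0, 0.0]
wrist_force: [-0.3, 1.4, -0.3]
gripper_width: 0.0003
grasp_force: 0.0
t 2.4 jig [ -33.1 -114.4] z 211.0 F [-0.1  1.5] -0.3
yaw units to go 0.03 tilt [ 0.    -0.001 -1.   ]
(-35, -115, 150) -> [-0.6 -2.  61. ]
(-35, -115, 80) -> [ -0.5  -2.  131. ]
(-35, -115, 22) -> [ -0.5  -2.  189. ]
```

```bash
python3 -m crank '[[0,-1,45,0],[0,-2,90,0],[0,-2,135,0],[0,-2,165,0],[0,-2,189,0]]'; python3 -m crank '[[0,0,0,0],[0,0,0,0]]'
python3 - <<'E'
from h import *
go()
for n,b in (("top",(180,205)),("scene",(195,205))):
    p,d=r.grab_frame(n); c=p[b[0]:b[0]+90,b[1]:b[1]+120]; cv2.imwrite(f"pics/{n}1.png",cv2.resize(c,None,fx=6.5,fy=6.5,interpolation=cv2.INTER_CUBIC))
E
```

```text
clock: 2.9
eef_pos: [0.5684, -0.0338, 0.0196]
tool_rot: [0.65, 0.76, -0.001, -0.001]
wrist_force: [-0.3, -0.4, 0.1]
gripper_width: -0.0002
grasp_force: 0.0
clock: 3.1
eef_pos: [0.5696, -0.0341, 0.0223]
tool_rot: [0.65, 0.76, -0.0, -0.0]
wrist_force: [0.5, -0.5, 1.8]
gripper_width: 0.0001
grasp_force: 0.0
t 3.1 jig [ -35.3 -111.4] z 22.3 F [ 0.4 -0.6] 1.8
yaw units to go 0.03 tilt [-0.001 -0.    -1.   ]
```

View pics/scene1.png

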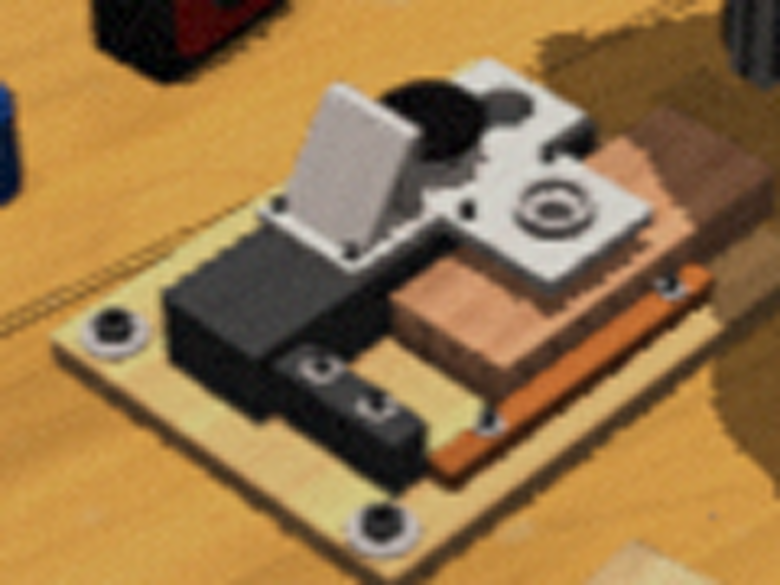

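The scene crop shows the board untouched and 30 mm short of the stop, with the gripper at the top right, about 10 mm behind the board's end. I'll push the board now.

```bash
python3 -m crank '[[7,0,0,0],[14,0,0,0],[20,0,0,0],[26,0,0,0],[32,0,0,0]]'; python3 -m crank '[[2,0,0,0],[4,0,0,0],[4,0,0,0]]'
python3 - <<'E'
from h import *
go()
E
```

```text
clock: 3.7
eef_pos: [0.5647, -0.0014, 0.0221]
tool_rot: [0.651, 0.759, 0.0, -0.0]
wrist_force: [0.2, 0.7, -0.5]
gripper_width: 0.0002
grasp_force: 0.0
clock: 4.0
eef_pos: [0.5641, 0.0018, 0.022]
tool_rot: [0.651, 0.759, -0.0, -0.0]
wrist_force: [-0.1, 0.5, 0.3]
gripper_width: -0.0001
grasp_force: 0.0
t 4.0 jig [-35.3 -75. ] z 22.0 F [0.  0.5] 0.3
yaw units to go 0.02 tilt [-0.  0. -1.]
```

```bash
for i in 1 2; do python3 -m crank '[[1,0,0,0],[2,0,0,0],[2,0,0,0]]' | egrep 'pos|force'; done;  python3 - <<'E'
from h import *
go()
E
```

```text
eef_pos: [0.5638, 0.0036, 0.022]
wrist_force: [0.4, -0.0, 0.3]
grasp_force: 0.0
eef_pos: [0.5636, 0.0058, 0.022]
wrist_force: [0.1, -0.1, -0.3]
grasp_force: 0.0
t 4.6 jig [-35.3 -71. ] z 22.0 F [ 0.1 -0.1] -0.3
yaw units to go 0.02 tilt [ 0.  0. -1.]
```

```bash
for i in 1 2; do python3 -m crank '[[1,0,0,0],[2,0,0,0],[2,0,0,0]]' | egrep 'pos|force'; done;  python3 - <<'E'
from h import *
go()
p,d=r.grab_frame("scene"); c=p[195:285,205:325]; cv2.imwrite(f"pics/s2.png",cv2.resize(c,None,fx=6.5,fy=6.5,interpolation=cv2.INTER_CUBIC))
E
```

```text
eef_pos: [0.5632, 0.0078, 0.022]
wrist_force: [1.1, -0.0, 0.5]
grasp_force: 0.0
eef_pos: [0.5629, 0.0098, 0.022]
wrist_force: [0.2, -0.3, 0.1]
grasp_force: 0.0
t 5.2 jig [-35.3 -66.9] z 22.0 F [ 0.1 -0.3] 0.1
yaw units to go 0.02 tilt [-0.  0. -1.]
```

View pics/s2.png

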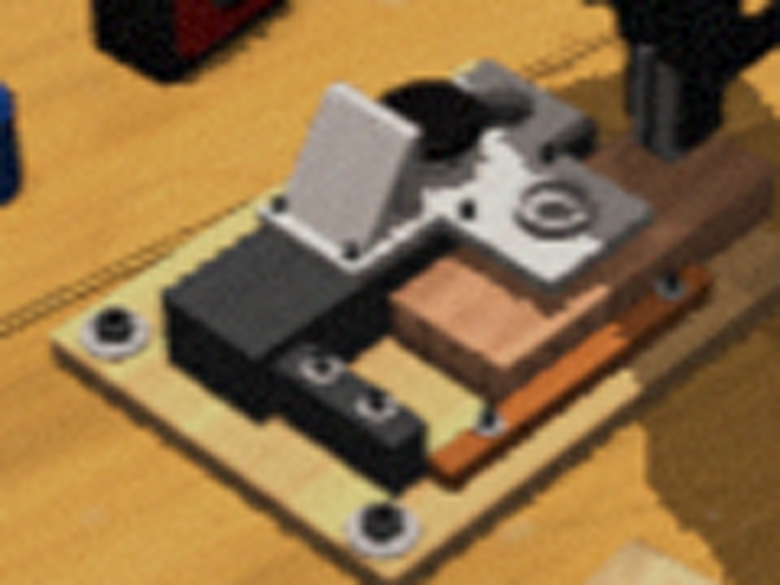

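The board has not moved: its far end is still at (390,300). The fingers appear at (660,150), against the board. I'll check their position by depth before moving further.

```bash
cat >> h.py <<'E'
def proj(n,P):
    c=r.camera_params(n);K=np.array([[c['fx'],0,c['cx']],[0,c['fy'],c['cy']],[0,0,1]])
    return cv2.projectPoints(np.array(P,float).reshape(-1,1,3),cv2.Rodrigues(np.array(c['R']))[0],np.array(c['t']),K,c['D'])[0].reshape(-1,2)
def depthpt(n,d,uv):
    c=r.camera_params(n);K=np.array([[c['fx'],0,c['cx']],[0,c['fy'],c['cy']],[0,0,1]])
    q=cv2.undistortPoints(np.array(uv,float).reshape(-1,1,2),K,c['D']).reshape(-1,2)
    z=np.array([d[int(v),int(u)] for u,v in np.array(uv).round()])
    X=(np.c_[q,np.ones(len(q))]*z[:,None]-np.array(c['t']))@np.array(c['R'])
    return np.c_[(X[:,:2]-T0)@RJ,X[:,2]]*1e3
E
python3 - <<'E'
from h import *
s=r.observe();P=s['eef_pos']
def w(x,y,z): return np.r_[RJ@np.array([x,y])/1e3+T0,z/1e3]
sc=lambda q:((q-[205,195]+.5)*6.5-.5).round()
print("tcp",sc(proj("scene",P)));print("board corners",sc(proj("scene",[w(-12,-89,31),w(-57,-89,31),w(-57,31,31),w(9,-10,63)])))
p,d=r.grab_frame("scene")
uv=lambda L:(np.array(L)+.5)/6.5-.5+[205,195]
print(depthpt("scene",d,uv([(645,120),(670,145),(685,130),(660,175),(720,180),(740,150),(430,110),(560,290),(500,320)])).round())
p,d=r.grab_frame("top");c=p[180:270,225:345]; cv2.imwrite("pics/t2.png",cv2.resize(c,None,fx=6.5,fy=6.5,interpolation=cv2.INTER_CUBIC))
E
```

```text
tcp [[669. 193.]]
board corners [[660. 103.]
 [772. 168.]
 [493. 368.]
 [428. 109.]]
[[-34. -57.  55.]
 [-41. -60.  48.]
 [-46. -60.  57.]
 [-35. -63.  31.]
 [-49. -74.  31.]
 [-46. -87.  33.]
 [  8. -10.  64.]
 [-48.  -6.  31.]
 [-45.  16.  31.]]
```

View pics/t2.png

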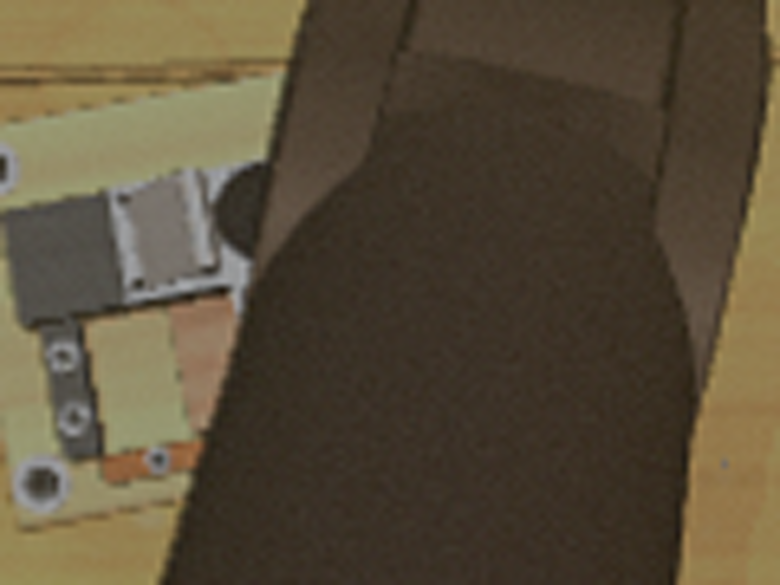

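Run:
```python
from h import *
p,d=r.grab_frame("scene")
for u in (303,306,309):
    L=[(u,v) for v in range(204,226,2)]
    print(u,[tuple(x) for x in np.c_[[v for _,v in L],depthpt("scene",d,L).round()].astype(int)], [int(p[v,u].sum()) for _,v in L])
s=r.observe();print(s['eef_pos'],s['gripper_width'],s['joints'].round(3))
```

```text
303 [(np.int64(204), np.int64(-32), np.int64(-56), np.int64(77)), (np.int64(206), np.int64(-32), np.int64(-55), np.int64(73)), (np.int64(208), np.int64(-31), np.int64(-58), np.int64(66)), (np.int64(210), np.int64(-33), np.int64(-55), np.int64(63)), (np.int64(212), np.int64(-32), np.int64(-56), np.int64(58)), (np.int64(214), np.int64(-33), np.int64(-56), np.int64(53)), (np.int64(216), np.int64(-31), np.int64(-58), np.int64(46)), (np.int64(218), np.int64(-23), np.int64(-67), np.int64(31)), (np.int64(220), np.int64(-26), np.int64(-64), np.int64(29)), (np.int64(222), np.int64(-31), np.int64(-59), np.int64(30)), (np.int64(224), np.int64(-36), np.int64(-53), np.int64(32))] [134, 147, 139, 140, 143, 146, 156, 179, 181, 197, 203]
306 [(np.int64(204), np.int64(-39), np.int64(-56), np.int64(81)), (np.int64(206), np.int64(-39), np.int64(-56), np.int64(76)), (np.int64(208), np.int64(-39), np.int64(-56), np.int64(71)), (np.int64(210), np.int64(-39), np.int64(-57), np.int64(66)), (np.int64(212), np.int64(-40), np.int64(-57), np.int64(61)), (np.int64(214), np.int64(-39), np.int64(-57), np.int64(56)
[... 497 characters left out ...]
t64(208), np.int64(-43), np.int64(-61), np.int64(71)), (np.int64(210), np.int64(-45), np.int64(-59), np.int64(68)), (np.int64(212), np.int64(-44), np.int64(-60), np.int64(62)), (np.int64(214), np.int64(-44), np.int64(-60), np.int64(57)), (np.int64(216), np.int64(-45), np.int64(-59), np.int64(54)), (np.int64(218), np.int64(-43), np.int64(-62), np.int64(45)), (np.int64(220), np.int64(-35), np.int64(-72), np.int64(29)), (np.int64(222), np.int64(-39), np.int64(-67), np.int64(30)), (np.int64(224), np.int64(-44), np.int64(-61), np.int64(31))] [28, 106, 63, 75, 85, 77, 67, 143, 206, 194, 182]
[0.56295824 0.00956163 0.0220139 ] -7.90641237400345e-05 [-0.424  0.594  0.445  1.943 -0.388  0.689  0.411]
```

The fingertips' lower edge is at z≈45 mm by depth, while the reported TCP z is 22. So the real tips sit about 22 mm above the reported point and passed over the board. I'll back off, go lower with a force check, and re-measure the tip height.

```bash
python3 -m crank '[[-15,0,0,0],[-30,0,0,0],[-45,0,0,0],[-45,0,0,0]]'|grep pos; python3 -m crank '[[0,0,5,0],[0,0,10,0],[0,0,12,0],[0,0,12,0]]' |egrep 'pos|wrist'
python3 - <<'E'
from h import *
go()
p,d=r.grab_frame("scene")
s=r.observe();u0,v0=proj("scene",s['eef_pos'])[0].round().astype(int);print(u0,v0)
for u in (u0-3,u0,u0+3):
    L=[(u,v) for v in range(v0-16,v0+8,2)]
    print(u,np.c_[[v for _,v in L],depthpt("scene",d,L).round()].astype(int).tolist())
E
```

```text
eef_pos: [0.5702, -0.0392, 0.0223]
eef_pos: [0.5693, -0.0342, 0.0094]
wrist_force: [-0.9, 0.5, 0.3]
t 6.2 jig [ -35.6 -111.4] z 9.4 F [-0.8  0.6] 0.3
yaw units to go 0.02 tilt [-0.001  0.    -1.   ]
322 219
319 [[203, -35, -100, 56], [205, -35, -100, 51], [207, -36, -99, 47], [209, -35, -100, 41], [211, -37, -99, 38], [213, -11, -131, -1], [215, -17, -124, 1], [217, -20, -121, 0], [219, -49, -85, 32], [221, -52, -81, 31], [223, -55, -78, 30], [225, -56, -77, 26]]
322 [[203, -41, -102, 58], [205, -43, -100, 56], [207, -42, -101, 49], [209, -43, -101, 45], [211, -42, -102, 39], [213, -42, -103, 33], [215, -22, -128, 1], [217, -25, -125, 0], [219, -29, -120, 0], [221, -56, -86, 31], [223, -56, -86, 26], [225, -57, -85, 22]]
325 [[203, -45, -106, 58], [205, -47, -104, 55], [207, -47, -104, 50], [209, -47, -105, 45], [211, -47, -104, 40], [213, -20, -140, -1], [215, -24, -135, -1], [217, -31, -127, 2], [219, -33, -125, -1], [221, -38, -119, 0], [223, -42, -113, 1], [225, -45, -111, -2]]
```

Same result here: the tip is at z≈32 with 9.4 reported, and bare bench is visible beneath it. The offset is about +22 mm.

```bash
python3 -m crank '[[0,0,4,0],[0,0,8,0],[0,0,11,0],[0,0,11,0]]' |egrep 'pos|wrist'; python3 -m crank '[[6,0,0,0],[12,0,0,0],[16,0,0,0],[16,0,0,0]]' |egrep 'pos|wrist';  python3 - <<'E'
from h import *
go()
p,d=r.grab_frame("scene")
s=r.observe();u0,v0=proj("scene",s['eef_pos']+[0,0,.022])[0].round().astype(int)
for u in (u0-3,u0,u0+3):
    L=[(u,v) for v in range(v0-8,v0+6,2)]
    print(u,np.c_[[v for _,v in L],depthpt("scene",d,L).round()].astype(int).tolist())
E
```

```text
eef_pos: [0.5694, -0.0349, -0.0015]
wrist_force: [-0.0, 0.2, 1.0]
eef_pos: [0.5673, -0.0178, -0.0009]
wrist_force: [0.6, -0.6, -0.2]
t 7.05 jig [-35.1 -94.9] z -0.9 F [ 0.5 -0.6] -0.2
yaw units to go 0.03 tilt [ 0.     0.001 -1.   ]
314 [[210, -38, -82, 51], [212, -36, -85, 43], [214, -37, -83, 40], [216, -37, -84, 33], [218, -37, -84, 29], [220, -42, -78, 30], [222, -47, -73, 31]]
317 [[210, -43, -85, 52], [212, -41, -88, 44], [214, -42, -87, 40], [216, -42, -87, 34], [218, -43, -86, 31], [220, -46, -83, 30], [222, -50, -78, 30]]
320 [[210, -47, -89, 51], [212, -46, -90, 45], [214, -49, -87, 44], [216, -48, -89, 37], [218, -50, -87, 34], [220, -27, -116, -1], [222, -54, -82, 30]]
```

Contact with the board's end, with the finger front at y≈-84. I'll carry on to the stop.

```bash
python3 -m crank '[[5,0,0,0],[10,0,0,0],[15,0,0,0],[19,0,0,0],[19,0,0,0]]' |egrep 'pos|wrist'; for i in 1 2 3; do python3 -m crank '[[1,0,0,0],[2,0,0,0],[2,0,0,0]]' |egrep 'pos|wrist';done;  python3 - <<'E'
from h import *
go()
E
```

```text
eef_pos: [0.5644, 0.0008, -0.001]
wrist_force: [0.6, 0.2, -1.3]
eef_pos: [0.5641, 0.0017, -0.001]
wrist_force: [-0.3, 0.2, -0.4]
eef_pos: [0.5638, 0.0038, -0.001]
wrist_force: [0.5, -0.1, -0.2]
eef_pos: [0.5635, 0.0058, -0.001]
wrist_force: [0.2, 0.6, 0.5]
t 8.5 jig [-35.3 -71. ] z -1.0 F [0.3 0.6] 0.5
yaw units to go 0.02 tilt [ 0.  0. -1.]
```

```bash
for i in 1 2 3; do python3 -m crank '[[0.7,0,0,0],[1.5,0,0,0],[1.5,0,0,0]]' |egrep 'pos|wrist';done;  python3 - <<'E'
from h import *
go()
p,d=r.grab_frame("scene"); c=p[195:285,205:325]; cv2.imwrite(f"pics/s3.png",cv2.resize(c,None,fx=6.5,fy=6.5,interpolation=cv2.INTER_CUBIC))
E
```

```text
eef_pos: [0.5638, 0.0062, -0.0008]
wrist_force: [2.1, -4.2, 0.0]
eef_pos: [0.5641, 0.0063, -0.0007]
wrist_force: [2.0, -8.6, -0.4]
eef_pos: [0.5642, 0.0063, -0.0005]
wrist_force: [3.5, -12.3, 0.2]
t 9.4 jig [-34.5 -70.6] z -0.5 F [  1.6 -12.7] 0.2
yaw units to go -0.01 tilt [ 0.003 -0.004 -1.   ]
```

View pics/s3.png

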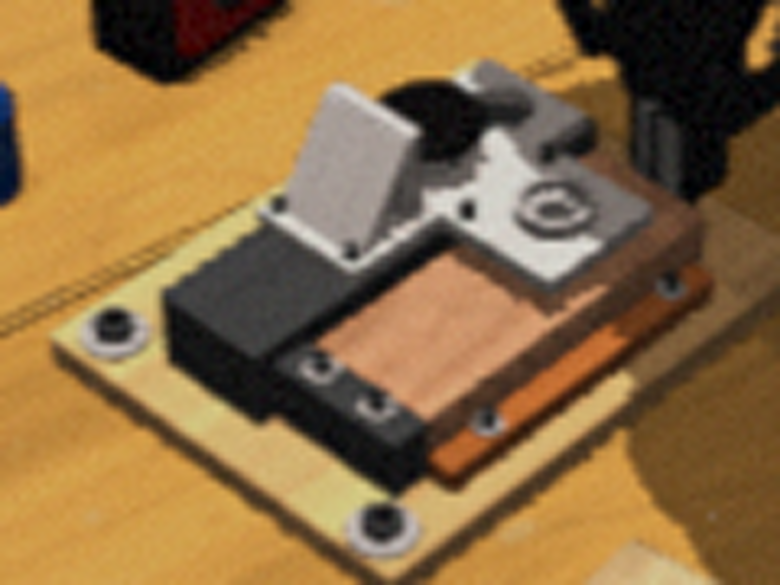

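The board is home: its end meets the stop block near (330,345)–(420,415), and the force rose to 12.7 N. Now back off, lift, and go over to the button.

```bash
python3 -m crank '[[-12,0,0,0],[-16,0,-20,0],[-16,0,-60,0],[-16,0,-100,0],[-16,0,-100,0]]' |egrep 'pos|wrist'; python3 -c "
from h import *
go((9,-5,100),(9,-5,52))"
```

```text
eef_pos: [0.5682, -0.0057, 0.1037]
wrist_force: [0.9, -0.4, 0.6]
t 9.95 jig [-32.4 -83.1] z 103.7 F [ 0.8 -0.5] 0.6
yaw units to go 0.02 tilt [ 0.007  0.002 -1.   ]
(9, -5, 100) -> [78.  41.5  4.1]
(9, -5, 52) -> [78.  41.2 52.1]
```

```bash
python3 -m crank '[[35,20,0,0],[70,38,0,0],[77.5,43,0,0],[77.5,43,0,0]]' |egrep 'pos|wrist'; python3 -c "
from h import *
go((9,-5,52),(9,-5,46))"
```

```text
eef_pos: [0.5957, 0.08, 0.0982]
wrist_force: [0.4, -0.7, -0.5]
t 10.35 jig [ 7.7 -2.5] z 98.2 F [ 0.3 -0.8] -0.5
yaw units to go 0.05 tilt [-0.001  0.001 -1.   ]
(9, -5, 52) -> [-2.6  1.4 46.2]
(9, -5, 46) -> [-2.6  1.4 52.2]
```

```bash
python3 -m crank '[[-2,1,0,0],[-2,1,20,0],[-2,1,40,0],[-2,1,50,0],[-2,1,50,0]]' |egrep 'pos|wrist'; python3 -m crank '[[0,0,0,0],[0,0,0,0]]' |egrep 'pos|wrist'
python3 - <<'E'
from h import *
go((9,-5,32))
p,d=r.grab_frame("scene"); c=p[175:265,215:335]; cv2.imwrite(f"pics/s4.png",cv2.resize(c,None,fx=6.5,fy=6.5,interpolation=cv2.INTER_CUBIC))
E
```

```text
eef_pos: [0.596, 0.0739, 0.0478]
wrist_force: [-0.2, -0.1, -0.2]
eef_pos: [0.5979, 0.0752, 0.05]
wrist_force: [0.9, 0.7, 0.5]
t 11.05 jig [ 9.2 -7.6] z 50.0 F [1.  0.6] 0.5
yaw units to go 0.01 tilt [ 0.001  0.    -1.   ]
(9, -5, 32) -> [ 2.6 -0.2 18. ]
```

View pics/s4.png

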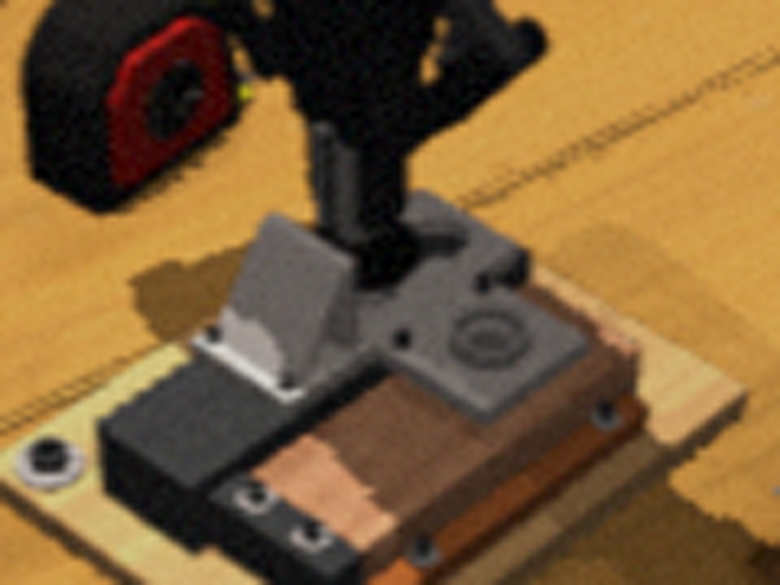

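The fingers are above the button at (385,240), beside the tab, and the board is still home. Now the press.

```bash
python3 -m crank '[[2,0,4,0],[2,0,8,0],[2,0,11,0],[2,0,11,0]]' |egrep 'pos|wrist'; python3 -m crank '[[0,0,2,0],[0,0,4,0],[0,0,5,0],[0,0,5,0]]' |egrep 'pos|wrist'; python3 -c "
from h import *
go()"
```

```text
eef_pos: [0.5973, 0.0782, 0.038]
wrist_force: [0.2, 1.9, 4.5]
eef_pos: [0.5974, 0.0782, 0.0338]
wrist_force: [-1.6, 2.2, 10.4]
t 11.9 jig [ 9.1 -4.5] z 33.8 F [-1.2  2.4] 10.4
yaw units to go 0.02 tilt [ 0.001  0.001 -1.   ]
```

The button is fully down (10 N, against the hard stop). Now I push the guide.

```bash
python3 -m crank '[[2,0,0,0],[4,0,0,0],[7,0,0,0],[10,0,0,0],[13,0,0,0]]' |egrep 'pos|wrist'
python3 - <<'E'
from h import *
go()
p,d=r.grab_frame("scene"); c=p[175:265,215:335]; cv2.imwrite(f"pics/s5.png",cv2.resize(c,None,fx=6.5,fy=6.5,interpolation=cv2.INTER_CUBIC))
E
```

```text
eef_pos: [0.5961, 0.0873, 0.0338]
wrist_force: [0.8, -7.2, 8.6]
t 12.4 jig [9.2 4.7] z 33.8 F [-0.3 -7.2] 8.6
yaw units to go -0.01 tilt [ 0.002 -0.003 -1.   ]
```

View pics/s5.png

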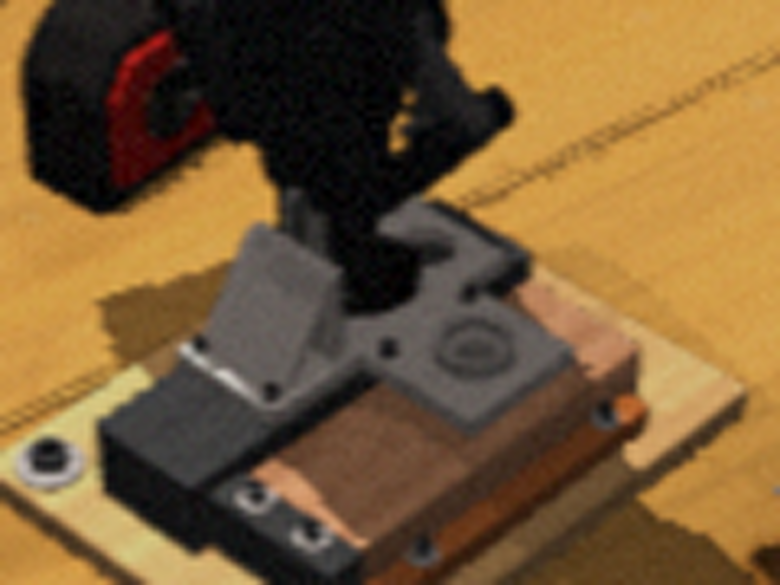

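The guide has left station 1: the tab's foot corner moved from (290,390) to (268,400), about 6 mm. I keep pushing, slightly raised.

```bash
python3 -m crank '[[3,0,-1,0],[6,0,-3,0],[9,0,-3,0],[12,0,-3,0],[15,0,-3,0]]' |egrep 'pos|wrist'; python3 -m crank '[[2,0,0,0],[4,0,0,0],[6,0,0,0],[7,0,0,0],[7,0,0,0]]' |egrep 'pos|wrist'; python3 -c "
from h import *
go()"
```

```text
eef_pos: [0.5931, 0.1038, 0.0363]
wrist_force: [2.0, -4.8, 4.4]
eef_pos: [0.591, 0.1134, 0.0357]
wrist_force: [0.0, 0.1, -0.3]
t 13.45 jig [ 8.1 31.2] z 35.7 F [0. 0.] -0.3
yaw units to go 0.03 tilt [-0.001  0.001 -1.   ]
```

```bash
python3 -m crank '[[0,0,0,0],[-4,0,0,0],[-6,0,-30,0],[-6,0,-70,0],[-6,0,-110,0]]' |egrep 'pos|wrist'; python3 -m crank '[[-40,0,0,0],[-80,-20,0,0],[-120,-40,0,0],[-160,-60,0,0],[-200,-80,0,0]]' |egrep 'pos|wrist'; python3 -m crank '[[-40,0,0,0],[-40,0,0,0],[-40,0,0,0]]'|egrep 'pos|wrist';  python3 - <<'E'
from h import *
go()
for n,b in (("top",(180,205)),("scene",(195,205))):
    p,d=r.grab_frame(n); c=p[b[0]:b[0]+90,b[1]:b[1]+120]; cv2.imwrite(f"pics/{n}6.png",cv2.resize(c,None,fx=6.5,fy=6.5,interpolation=cv2.INTER_CUBIC))
    def w(x,y,z): return np.r_[RJ@np.array([x,y])/1e3+T0,z/1e3]
    P=[w(9,y,z) for y,z in ((-10,63),(-14,63),(-6,63),(-10,54))]
    q=proj(n,P);print(n,q.round(),depthpt(n,d,q).round(1).tolist())
E
```

```text
eef_pos: [0.5919, 0.1057, 0.1468]
wrist_force: [1.0, 0.4, -0.2]
eef_pos: [0.543, -0.1053, 0.146]
wrist_force: [1.0, -0.2, -1.1]
eef_pos: [0.5497, -0.1443, 0.1459]
wrist_force: [-0.4, 0.8, -0.5]
t 14.75 jig [ -71.6 -217.3] z 145.9 F [-0.3  0.9] -0.5
yaw units to go -0.01 tilt [-0.  0. -1.]
top [[266. 212.]
 [268. 212.]
 [264. 212.]
 [266. 213.]] [[9.2, -10.0, 61.8], [9.5, -14.0, 59.5], [8.7, -6.0, 65.2], [7.9, -10.0, 62.4]]
scene [[270. 211.]
 [272. 210.]
 [269. 212.]
 [270. 215.]] [[9.5, -10.4, 62.5], [7.3, -12.4, 64.9], [9.0, -6.0, 63.0], [0.7, -1.9, 63.5]]
```

View pics/scene6.png

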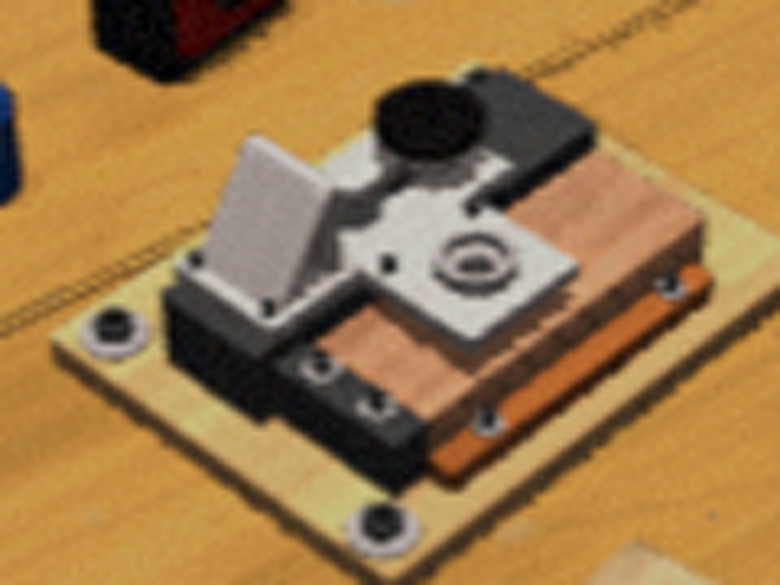

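The guide is at the second station, with the tab's foot corner now at (268,318). Depth puts the button top at z≈62–63 mm, so it has sprung fully up. The board is home and the robot is clear.

```bash
python3 -c "
from station import r
print(r.sign_off())"
```

```text
the job is handed in; nothing more can be done
None
```

The job is handed in at about 15 s of the 40 s allowed: the board is home against the stop and the drill guide is at its second station with the index button sprung up, all seen in the last pictures; the judge's verdict was not shown.

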